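# Sort the balls from the discs and lock the ball box

## Task

The balls and brass discs of the pressure balance lie mixed on the black sorting board. Lift the board by its handle so that all balls roll off into the blue box while the discs stay on the board, and let the board down level again; then lay all discs flat in the green tray, side by side, and, with the balls in, lower the lid of the blue box fully shut and swing the latch home between its prongs. Leave the gauge, the multimeter and the tape roll where they are.

Things in the scene. Friction and masses are not known exactly. Their poses are not given: they have to be found in the camera images.
- sorter: Sorting station screwed to the bench: aluminium base plate, 230 x 375 mm, with a black tilting board with white rims on its left and a blue open-topped ball box on its right. Origin on its underside, under the board's hinge line, midway front to back; x points away from the robot, y to the left, z up. Positions below 'in the station' are in this frame, in m.
- ball_box (a point): Centre of the ball box's inside floor, 6 mm above the bench, at x 0, y -0.063 in the station. The blue box is 126 x 126 mm outside, walls 6 mm thick, rim 51 mm above the bench.
- board_top (a point): Middle of the board's upper face, at x 0, y 0.108, z 0.066 in the station when level. Face: x -0.104 to 0.104, y -0.006 to 0.216, with 15 mm high, 6 mm thick rims. Front and back rims run in from x +-0.104 at y 0.075 to +-0.047 at y 0.025, so the face narrows to an open 94 mm spout on the right, over the ball box's left wall. A 4 mm groove along x at y 0.200 keeps the balls parked until the board is tilted about 0.23 rad.
- board (a joint): Tilt of the board, rad: 0 level, resting on its supports; grows to its stop at 0.45 as the left edge is lifted. Hinge line along the station's x at y 0, z 0.058, so balls run off the right edge into the box. About 2 N at the handle lifts it; let go, it sinks back level, slowed by a damper. The discs do not slide even at 0.45; a ball held up by a disc is freed by rocking it.
- board_handle (a point): Centre of the board's handle: black horizontal bar, 28 mm long along the station's x, 16 mm diameter, on a steel bracket outside the left rim; 0.240 m left of the hinge line and 42 mm above it when level (z 0.100). It can be pinched from above across its two ends (28 mm) and pivots between the fingers. Turns with the board.
- lid (a joint): Angle of the ball box's clear lid with blue edges, rad: 0 shut on the rim, about 1.5 to 1.75 (its stop) standing open. Hinge line along the station's x at y -0.126, z 0.051 (right rim). A stiff hinge: it stays at whatever angle it is left and takes about 1 N at the free edge to turn.
- lid_edge (a point): Middle of the lid's free edge, on its outer face (upper face when shut). Lid: 126 mm wide along x, 119 mm from hinge line to free edge, 6 mm thick. Two steel prongs on the outer face, 15 mm high, 26 mm apart, 50 and 76 mm from the hinge line, from the middle to 15 mm beyond it in x, are the latch's catch.
- latch (a joint): Angle of the steel latch arm about the upright post in front of the ball box (x -0.072, y -0.063 in the station), rad: 0 when the arm points along the station's +x, over the shut lid, between the two prongs; 1.05 to 1.6 at the start, swung out to the right. Grows clockwise seen from above. Stays where it is left; about 0.5 N at the knob moves it.
- latch_knob (a point): Centre of the latch's red upright knob, 14 mm diameter, 72 mm from the pivot; this point is 86 mm above the bench, 14 mm below the knob's top. The arm's upper face is at z 0.068.
- tray: Green open tray for the discs, loose (0.6 kg), 210 x 150 mm outside (x by y), walls 5 mm thick and 22 mm high, inside floor 5 mm above the bench. Origin at the centre of its underside.
- test_gauge: Bystander: round white pressure gauge with brass stem, 94 x 67 x 30 mm, on the bench on the left.
- pocket_meter: Bystander: orange multimeter, 148 x 80 x 46 mm, on the bench behind the station.
- thread_tape: Bystander: white and blue roll of tape, 54 mm diameter, 14 mm high, on the bench near the right front.
- ball_1_center (a point): Centre of a steel ball, 18 mm diameter, 24 g. Starts in the groove of the board. Two to four balls are present.
- ball_2_center (a point): Centre of a steel ball, 18 mm diameter, 24 g. Starts in the groove of the board. Two to four balls are present.
- ball_3_center (a point): Centre of a steel ball, 18 mm diameter, 24 g. Starts in the groove of the board. Two to four balls are present.
- ball_4_center (a point): Centre of a steel ball, 18 mm diameter, 24 g. Starts in the groove of the board. Two to four balls are present.
- disc_1_center (a point): Centre (half-way up) of a brass disc, 34 mm diameter, 10 mm thick, about 60 g, lying flat on the board at the start, axis z. Three or four discs are present.
- disc_2_center (a point): Centre (half-way up) of a brass disc, 34 mm diameter, 10 mm thick, about 60 g, lying flat on the board at the start, axis z. Three or four discs are present.
- disc_3_center (a point): Centre (half-way up) of a brass disc, 34 mm diameter, 10 mm thick, about 60 g, lying flat on the board at the start, axis z. Three or four discs are present.
- disc_4_center (a point): Centre (half-way up) of a brass disc, 34 mm diameter, 10 mm thick, about 60 g, lying flat on the board at the start, axis z. Three or four discs are present.

How it is judged:
By the outcome, as a careful person would: the job done as asked, in the order asked, and still so for the second after the job is handed in, with the robot touching nothing.
Of ball_1, ball_2, ball_3, ball_4 only 2 to 4 are there at a start; the rules pass over those that are not, and their reading is None.
Of disc_1, disc_2, disc_3, disc_4 only 3 to 4 are there at a start; the rules pass over those that are not, and their reading is None.
At some moment in a run one of disc_1, disc_2, disc_3, disc_4 may be knocked a few centimetres aside while the robot is not near it.
Once in a run the grip may slacken for a moment while it holds something.
It also fails if it takes over 208 s, if anything falls off the work surface, if the arm or the gripper's body presses on something with over 40 N, if the wrist force passes 120 N, or if a joint passes its speed limit or range.

## Robot

A 6-joint arm with a two-finger parallel gripper is mounted at the origin on a cart in front of the work surface, level with it; the furniture and walls round the work are solid. World frame = base frame: x ahead of the robot, y to its left, z up, the work surface at z = 0. Lengths are in m, angles in degrees, forces in N, time in s.
With the tool pointing down it reaches from about 0.375 to 0.9 m from the base axis. Payload 3.1 kg.
Tool frame: the origin (TCP) lies on the centre line of the jaws, within the pads' length; the fingertips stand finger_overhang ahead of it and the grasp point (between the pads) lies 5 mm behind it (finger_overhang is the distance from the TCP to the fingertips, in m); z points along the fingers, y is the line along which they close (so a half turn about z gives the same grasp; the last joint's range is limited). The gripper opens to 87 mm and grips with 3 to 60 N. Pads are 19 mm wide; open, the fingers measure 117 mm over their backs; the gripper's body (75 mm by 190 mm) begins 51 mm behind the grasp point.
Start: joints at [-78.81, 30.224, 82.088, -0, 67.689, -10.227], TCP at [0.228, -0.582, 0.237] pointing down, gripper open.
Joint ranges: [-176.69, 176.69], [-43.24, 126.21], [12.49, 139.97], [-82, 262], [0, 151.66], [-163.58, 163.58]. Speed limits (degrees/s): [159.86, 159.86, 180, 180, 180, 180].

## Interface

Orientations are given as a 3x3 rotation matrix whose columns are the frame's x, y, z axes.
In Python, from rig import read_state, capture, calibration, hand_in, finger_overhang gives the robot as it stands.
- The arm moves only by the tool send_rows, never from a script. Its argument "plan" is a list of rows, each a list of 5 numbers: the closure in counts, from 0 (fully open) to 255 (shut), then the shift along the tool's x, y, z in m, then the turn about the tool's z in rad. A call has 1 to 20 rows; each row shifts and turns the commanded pose from where the row before left it, along the tool's axes as they then stand; what a row does not reach is not made up. A row lasts 1/12 s, in which the tool goes at most 41.7 mm and 7.16 degrees, less where a joint would pass 70% of its speed; a pose out of reach is approached as far as the arm can. A call is refused whole if a number of a shift passes 0.0417 or a number of a turn 0.125, either way. A call with a gripper value outside its range is refused whole. The fingers move at their own pace and stop on an object; the grip force is fixed at half the most. Time passes only in rows, so rows that do not move let the fingers close. It gives the time, the measured TCP pose, the force, the opening and the grip force at its end, in the units of the state.
- read_state(): the state, without advancing time (a new reading comes with each control period).
- capture(name): name is "scene" or "side" or "wrist"; returns (picture, depth): 420x560x3 uint8, blue, green, red; 420x560 float32, m along the optical axis (not along the pixel's ray), 0 where there is no reading.
- calibration(name): a dict with "fx", "fy", "cx", "cy" (pixels), "xyz" and "rotation" of the camera in the world. Camera axes: x right, y down, z forward; pixel columns grow to the right and rows downward; lengths in m; the calibration is good to about 2 mm. The wrist camera is an equidistant fisheye: a pixel r from the principal point sees the ray r / f radians off the axis. A picture is of the moment at which its call begins: read the wrist's pose just before it. calibration takes no time and is no camera call; for the wrist camera it gives the pose at the moment of the call.
- hand_in(): hands the job in; it is judged then, once.
The state is a dict: "time_s": time; "joint_positions": joint angles; "qvel": joint speeds; "tau": joint torques, N m; "position": TCP position; "tcp_rot": TCP orientation; "force": force on the tool from outside, world axes, zero at the start; "moment": the same for the moment, N m; "opening": opening from 0.0 (shut) to 1.0 (fully open); "grasp_force": force on a finger pad.
Only numpy, scipy, OpenCV 4.12 (cv2) and the standard library are available. Lean on these libraries where they do the work, as an engineer would, in place of code of your own. Each camera call takes 0.05 s, during which the arm holds its last target. There are 200 camera calls.

## Working session

There is one attempt and no reset: what is moved stays moved. The work goes in short steps, Python scripts to look and compute and a tool call to move; the robot and the scene stay as the last step left them, time stands still between calls to the robot, and variables do not carry over. Pictures are saved under pics/ and viewed, at most 14 in all, crops included, and the job is handed in when it is done.

Besides the shell and the picture viewer there is one more tool, called in YAML: its name, and indented under it one key for each argument. send_rows: Moves the arm, as the interface text tells. Its arguments: {"type":"object","properties":{"plan":{"type":"array","items":{"type":"array","items":{"type":"number"}}}},"required":["plan"]}

```bash
ls; mkdir -p pics; cat > h.py <<'E'
import numpy as np, cv2
from rig import *
def ray(c,u,v):
    d=np.array([(u-c['cx'])/c['fx'],(v-c['cy'])/c['fy'],1.0]); return np.array(c['rotation'])@d
def onplane(c,u,v,z):
    o=np.array(c['xyz']);d=ray(c,u,v);return o+d*(z-o[2])/d[2]
def proj(c,p):
    q=np.array(c['rotation']).T@(np.array(p)-np.array(c['xyz']));return c['fx']*q[0]/q[2]+c['cx'],c['fy']*q[1]/q[2]+c['cy']
E
python3 - <<'E'
from h import *
a=[]
for n in("scene","side"):
    p,d=capture(n);np.savez(f'{n}0.npz',p=p,d=d);cv2.imwrite(f'pics/{n}0.png',p);c=calibration(n);print(n,{k:np.round(v,3).tolist() for k,v in c.items()})
print(read_state()['time_s'],finger_overhang, np.round(read_state()['tcp_rot'],3).tolist())
E
```

```text
pics
scene {'fx': 441.273, 'fy': 441.273, 'cx': 282.434, 'cy': 214.393, 'xyz': [0.001, 0.79, 1.04], 'rotation': [[-0.83, -0.386, 0.402], [-0.558, 0.568, -0.605], [0.006, -0.727, -0.687]]}
side {'fx': 402.914, 'fy': 402.914, 'cx': 279.132, 'cy': 212.838, 'xyz': [0.557, -1.363, 0.659], 'rotation': [[1.0, 0.008, 0.002], [0.001, -0.403, 0.915], [0.008, -0.915, -0.403]]}
0.1 0.014 [[0.931, 0.365, -0.0], [0.365, -0.931, 0.002], [0.0, -0.002, -1.0]]
```

View pics/scene0.png

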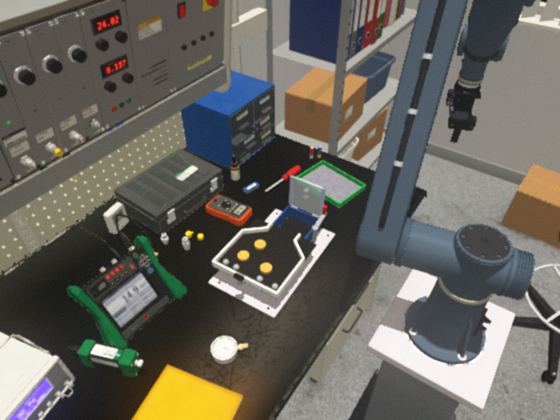

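View pics/side0.png

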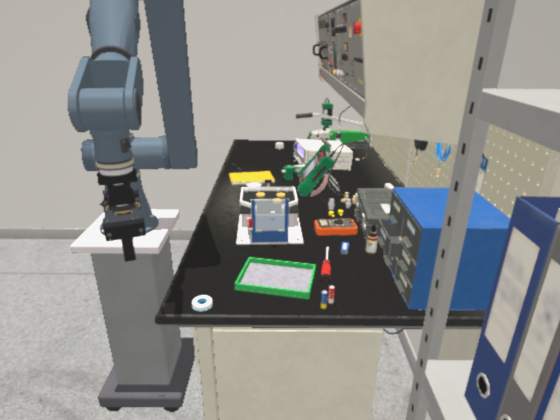

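The scene view shows the station around pixel (275,250), with three discs at about (243,255), (260,244) and (266,267). The tray is at (333,183) and the gauge at (224,348). In the side view the tray is at (277,277) and the tape at (203,302).

```bash
python3 - <<'E'
from h import *
p=np.load('scene0.npz')['p'];cv2.imwrite('pics/crop1.png',cv2.resize(p[165:320,200:375],None,fx=4.5,fy=3.87*1.0 if 0 else 3.8,interpolation=cv2.INTER_CUBIC))
c=calibration('scene');s=calibration('side')
hsv=cv2.cvtColor(p,cv2.COLOR_BGR2HSV)
# discs
m=cv2.inRange(hsv,(12,120,120),(28,255,255));m[:, :210]=0;m[:235]=0;m[285:]=0;m[:,300:]=0
n,l,st,ce=cv2.connectedComponentsWithStats(m)
for i in range(1,n):
    if st[i,4]>20: print('disc',st[i],ce[i],onplane(c,*ce[i],.076))
for nm,P,C in(('scene',p,c),('side',np.load('side0.npz')['p'],s)):
    h=cv2.cvtColor(P,cv2.COLOR_BGR2HSV);m=cv2.inRange(h,(45,120,60),(85,255,255))
    if nm=='scene': m[:,:280]=0;m[230:]=0
    else: m[:250]=0
    cs,_=cv2.findContours(m,cv2.RETR_EXTERNAL,cv2.CHAIN_APPROX_NONE);k=max(cs,key=cv2.contourArea)
    q=np.array([onplane(C,*x[0],.022)[:2] for x in k]);print(nm,'tray',cv2.minAreaRect((q*1000).astype(np.float32)))
    # red knob
    m=cv2.inRange(h,(170,130,60),(180,255,255))|cv2.inRange(h,(0,150,60),(6,255,255))
    n,l,st,ce=cv2.connectedComponentsWithStats(m)
    print([(st[i].tolist(),ce[i].round(1).tolist(),onplane(C,*ce[i],.086).round(3).tolist()) for i in range(1,n) if st[i,4]>4])
E
```

```text
disc [254 239  12  11 106] [259.66037736 243.77358491] [0.55000586 0.08446968 0.076     ]
disc [237 250  13  11 115] [242.97391304 254.93913043] [0.56407867 0.14717685 0.076     ]
disc [260 262  13  12 121] [265.72727273 267.41322314] [0.48251164 0.14819938 0.076     ]
scene tray ((549.5225219726562, -348.0218811035156), (173.0501251220703, 228.92076110839844), 78.41416931152344)
[([207, 0, 12, 6, 56], [212.4, 2.1], [2.031, -1.438, 0.086]), ([368, 1, 1, 5, 5], [368.0, 3.0], [1.204, -1.993, 0.086]), ([363, 0, 16, 47, 266], [370.7, 28.4], [1.003, -1.613, 0.086]), ([179, 4, 7, 14, 72], [181.7, 10.3], [2.087, -1.216, 0.086]), ([96, 15, 24, 16, 193], [107.6, 22.4], [2.299, -0.825, 0.086]), ([105, 58, 21, 17, 161], [115.6, 66.3], [1.812, -0.463, 0.086]), ([111, 107, 5, 4, 16], [113.2, 108.4], [1.508, -0.188, 0.086]), ([310, 149, 4, 6, 21], [311.3, 151.3], [0.661, -0.393, 0.086]), ([281, 165, 20, 16, 137], [291.6, 171.8], [0.654, -0.249, 0.086]), ([217, 196, 3, 2, 5], [218.2, 196.4], [0.781, -0.003, 0.086]), ([323, 204, 5, 10, 33], [324.6, 208.5], [0.463, -0.149, 0.086]), ([105, 264, 19, 16, 81], [114.1, 271.4], [0.815, 0.401, 0.086]), ([130, 265, 5, 4, 15], [131.7, 266.4], [0.789, 0.362, 0.086]), ([144, 315, 4, 5, 9], [145.9, 317.3], [0.633, 0.457, 0.086])]
side tray ((551.4197387695312, -370.10107421875), (183.26416015625, 216.3369140625), 78.50403594970703)
[([354, 22, 7, 12, 67], [357.1, 27.4], [-5.119, -33.859, 0.086]), ([249, 219, 3, 8, 24], [250.0, 222.5], [0.464, -0.146, 0.086]), ([321, 260, 10, 15, 116], [325.6, 267.8], [0.686, -0.429, 0.086]), ([330, 289, 4, 9, 17], [331.5, 292.1], [0.689, -0.541, 0.086])]
```

View pics/crop1.png

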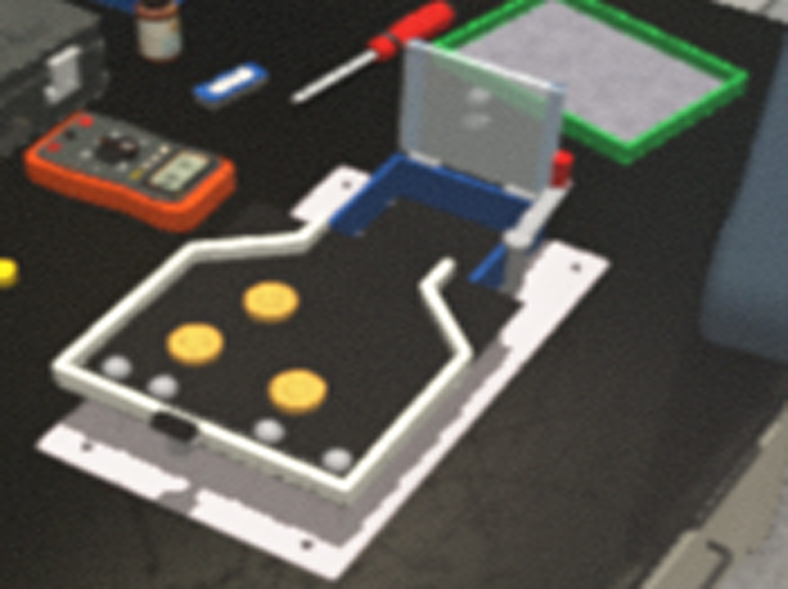

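The crop shows four balls along the groove and three discs. The handle is at about crop (175,425), the base plate corners are visible, and the lid is open with the red knob to the right.

```bash
python3 - <<'E'
from h import *
c=calibration('scene');s=calibration('side')
f=lambda x,y:(200+x/4.5-.4,165+y/3.8-.4)
for nm,q,z in(('FL',(37,445),.006),('NL',(338,580),.006),('NR',(610,262),.006),('rimFL',(62,362),.081),('rimNL',(348,485),.081),('handle',(175,420),.105),('post',(518,238),.08),('knob',(562,165),.09)):
    print(nm,onplane(c,*f(*q),z).round(4))
L=np.array([onplane(c,*f(37,445),.006),onplane(c,*f(338,580),.006),onplane(c,*f(610,262),.006)])
print(np.linalg.norm(L[0]-L[1]),np.linalg.norm(L[2]-L[1]),np.degrees(np.arctan2(*(L[1]-L[2])[:2])),np.degrees(np.arctan2(*(L[0]-L[1])[1::-1])),(L[0]+L[2])/2)
# two-view knob
p=np.load('side0.npz')['p']
cv2.imwrite('pics/crop2.png',cv2.resize(p[170:315,180:340],None,fx=4.5,fy=4,interpolation=cv2.INTER_CUBIC))
E
```

```text
FL [0.6265 0.241  0.006 ]
NL [0.395  0.2311 0.006 ]
NR [ 0.4129 -0.1419  0.006 ]
rimFL [0.6195 0.2126 0.081 ]
rimNL [0.4057 0.2044 0.081 ]
handle [0.5131 0.2305 0.105 ]
post [ 0.4485 -0.0636  0.08  ]
knob [ 0.4625 -0.1465  0.09  ]
0.2317219619327342 0.37346625223649066 -2.7403116595063017 2.4330255103926954 [0.51971559 0.04952896 0.006     ]
```

View pics/crop2.png

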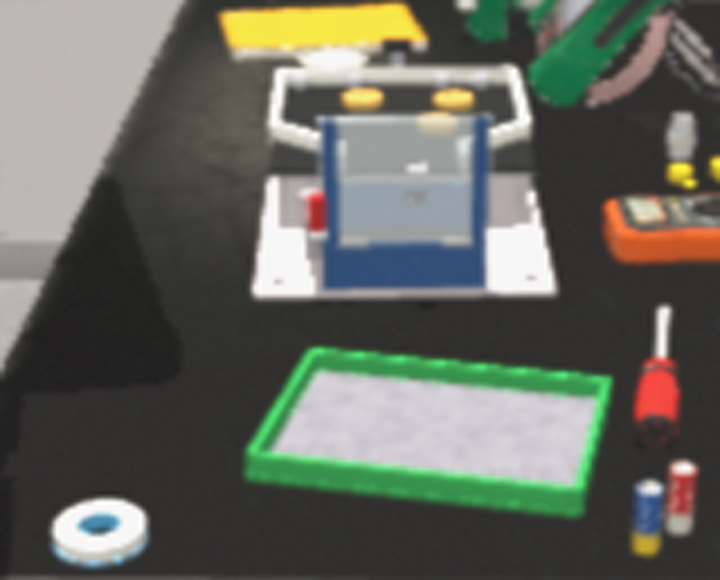

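The side crop confirms one station with the lid open and the latch knob on the right front. First I'll turn the tool so its x follows station y and its y follows station x, then go over the board for a close look.

send_rows:
  plan:
    - [0, 0, 0, 0, -0.125]
    - [0, 0, 0, 0, -0.125]
    - [0, 0, 0, 0, -0.125]
    - [0, 0, 0, 0, -0.125]
    - [0, 0, 0, 0, -0.125]
    - [0, 0, 0, 0, -0.125]
    - [0, 0, 0, 0, -0.125]
    - [0, 0, 0, 0, -0.125]
    - [0, 0, 0, 0, -0.125]
    - [0, 0, 0, 0, -0.118]
    - [0, 0.033, 0.013, 0, 0]
    - [0, 0.033, 0.013, 0, 0]
    - [0, 0.033, 0.013, 0, 0]
    - [0, 0.033, 0.013, 0, 0]
    - [0, 0.033, 0.013, 0, 0]
    - [0, 0.033, 0.013, 0, 0]
    - [0, 0.033, 0.013, 0, 0]
    - [0, 0.033, 0.013, 0, 0]
    - [0, 0.033, 0.013, 0, 0]
    - [0, 0, 0, 0, 0]

```text
time_s: 1.77
position: [0.331, -0.2725, 0.2359]
tcp_rot: [[-0.05, 0.999, -0.003], [0.999, 0.05, 0.007], [0.007, -0.002, -1.0]]
force: [-0.7, 0.2, 0.9]
opening: 0.998
grasp_force: 0.0
```

```bash
python3 - <<'E'
from h import *
s=read_state();print(s['time_s'],np.round(s['position'],4),np.round(s['tcp_rot'],3).tolist(),np.round(s['joint_positions'],1))
c=calibration('wrist');p,d=capture('wrist');np.savez('w1.npz',p=p,d=d,**c);cv2.imwrite('pics/w1.png',p);print({k:np.round(v,3).tolist() for k,v in c.items()})
E
```

```text
1.7667 [ 0.331  -0.2725  0.2359] [[-0.05, 0.999, -0.003], [0.999, 0.05, 0.007], [0.007, -0.002, -1.0]] [-5.460e+01  1.530e+01  1.087e+02  1.000e-01  5.630e+01 -5.750e+01]
{'fx': 325.192, 'fy': 325.192, 'cx': 277.705, 'cy': 211.068, 'xyz': [0.327, -0.196, 0.384], 'rotation': [[0.999, 0.048, 0.011], [0.049, -0.958, -0.282], [-0.003, 0.282, -0.959]]}
```

View pics/w1.png

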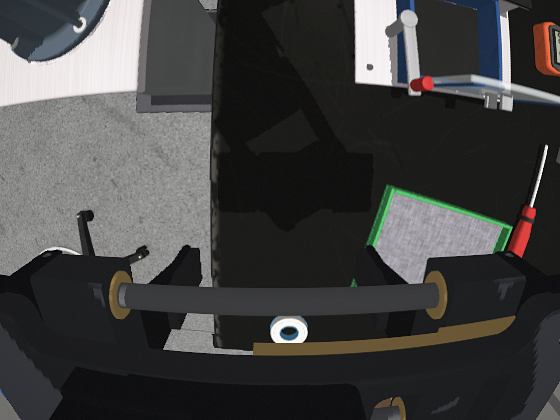

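The wrist camera looks forward of the fingers. The tray shows at (440,235), the tape at (288,330), and the knob and post at (422,84) and (408,20). Next I'll go over the board.

send_rows:
  plan:
    - [0, 0.03, 0.02, -0.005, 0]
    - [0, 0.03, 0.02, -0.005, 0]
    - [0, 0.03, 0.02, -0.005, 0]
    - [0, 0.03, 0.02, -0.005, 0]
    - [0, 0.03, 0.02, -0.005, 0]
    - [0, 0.03, 0.02, -0.005, 0]
    - [0, 0.03, 0.02, -0.005, 0]
    - [0, 0.03, 0.02, -0.005, 0]
    - [0, 0.03, 0.02, -0.005, 0]
    - [0, 0.03, 0.02, -0.005, 0]
    - [0, 0, 0, 0, 0]
    - [0, 0, 0, 0, 0]
    - [0, 0, 0, 0, 0]

```text
time_s: 2.9
position: [0.5172, 0.0282, 0.286]
tcp_rot: [[-0.046, 0.999, -0.001], [0.999, 0.046, -0.001], [-0.001, -0.001, -1.0]]
force: [-0.8, -0.5, 0.9]
opening: 0.993
grasp_force: 0.0
```

```bash
cat >> h.py <<'E'
def wray(c,u,v):
    x,y=(u-c['cx'])/c['fx'],(v-c['cy'])/c['fy'];r=np.hypot(x,y)
    return np.array(c['rotation'])@(np.array([x/r*np.sin(r),y/r*np.sin(r),np.cos(r)]) if r>1e-9 else np.array([0,0,1.]))
def wplane(c,u,v,z):
    o=np.array(c['xyz']);d=wray(c,u,v);return o+d*(z-o[2])/d[2]
def wproj(c,p):
    q=np.array(c['rotation']).T@(np.array(p)-np.array(c['xyz']));s=np.hypot(q[0],q[1]);t=np.arctan2(s,q[2]);return c['fx']*t*q[0]/s+c['cx'],c['fy']*t*q[1]/s+c['cy']
def wshot(n):
    s=read_state();c=calibration('wrist');p,d=capture('wrist');np.savez(n+'.npz',p=p,d=d,**c);cv2.imwrite(f'pics/{n}.png',p)
    print('t',round(s['time_s'],2),'tcp',np.round(s['position'],4),np.round(s['tcp_rot'],3)[:,0]);return s,c,p,d
def discs(c,p,z=.076,amin=150):
    h=cv2.cvtColor(p,cv2.COLOR_BGR2HSV);m=cv2.inRange(h,(12,110,100),(30,255,255))
    n,l,st,ce=cv2.connectedComponentsWithStats(m)
    for i in range(1,n):
        if st[i,4]>amin: print('yel',st[i].tolist(),ce[i].round(1),wplane(c,*ce[i],z).round(4))
E
python3 - <<'E'
from h import *
s,c,p,d=wshot('w2');discs(c,p)
E
```

```text
t 2.9 tcp [0.5172 0.0282 0.286 ] [-0.046  0.999 -0.001]
yel [312, 71, 31, 30, 454] [329.3  85.7] [0.5673 0.1424 0.076 ]
yel [470, 117, 15, 20, 180] [476.7 124.5] [0.7587 0.1206 0.076 ]
yel [448, 122, 15, 19, 187] [454.8 129.3] [0.7262 0.1101 0.076 ]
yel [296, 126, 31, 30, 704] [311.  140.9] [0.5506 0.0798 0.076 ]
yel [109, 271, 23, 48, 518] [117.5 294.4] [ 0.2981 -0.1346  0.076 ]
yel [425, 271, 22, 48, 502] [437.9 294.4] [ 0.7476 -0.1141  0.076 ]
yel [253, 316, 262, 39, 3236] [386.5 340.4] [ 0.6847 -0.1918  0.076 ]
```

View pics/w2.png

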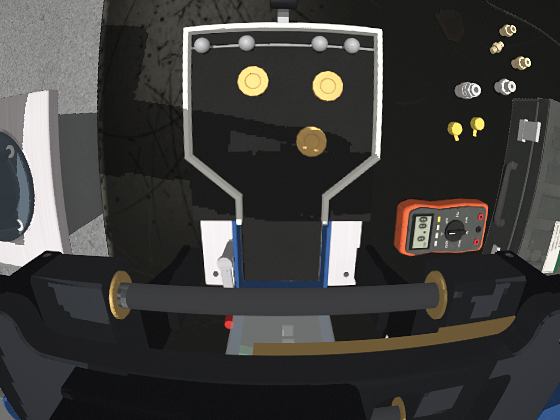

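The wrist view shows the whole board. The balls are at (202,45), (246,43), (320,43) and (351,45), and the discs at (253,80), (327,85) and (311,141). The handle is at (283,16).

```bash
python3 - <<'E'
from h import *
z=np.load('w2.npz');c={k:z[k] for k in('fx','fy','cx','cy','xyz','rotation')}
A=[((184,28),(-.110,.222,.081)),((382,28),(.110,.222,.081)),((184,158),(-.110,.0775,.081)),((381,158),(.110,.0775,.081)),((283,16),(0,.240,.108))]
W=[];S=[]
for (u,v),q in A:
    w=wplane(c,u,v,q[2]);W.append(w[:2]);S.append(q[:2]);print(q,w.round(4))
W=np.array(W);S=np.array(S)
a=S-S.mean(0);b=W-W.mean(0);th=np.arctan2((a[:,0]*b[:,1]-a[:,1]*b[:,0]).sum(),(a*b).sum());R=np.array([[np.cos(th),-np.sin(th)],[np.sin(th),np.cos(th)]])
O=W.mean(0)-R@S.mean(0);print('yaw',np.degrees(th),'O',O,'res',(W-(S@R.T+O)).round(4).tolist())
for n,q in(('handle',(0,.24)),('post',(-.072,-.063)),('hingeR',(0,-.126)),('lidfree shut',(0,-.007))): print(n,(O+R@np.array(q)).round(4))
E
```

```text
(-0.11, 0.222, 0.081) [0.4057 0.2042 0.081 ]
(0.11, 0.222, 0.081) [0.6232 0.2152 0.081 ]
(-0.11, 0.0775, 0.081) [0.4101 0.0566 0.081 ]
(0.11, 0.0775, 0.081) [0.6309 0.0668 0.081 ]
(0, 0.24, 0.108) [0.5136 0.2089 0.108 ]
yaw 2.666529703926669 O [ 0.52452915 -0.01728778] res [[0.0014, 0.0049], [-0.0009, 0.0056], [-0.0009, 0.0016], [0.0001, 0.0015], [0.0003, -0.0136]]
handle [0.5134 0.2225]
post [ 0.4555 -0.0836]
hingeR [ 0.5304 -0.1432]
lidfree shut [ 0.5249 -0.0243]
```

send_rows:
  plan:
    - [0, 0.03, 0.001, 0.01, 0]
    - [0, 0.03, 0.001, 0.015, 0]
    - [0, 0.03, 0.001, 0.015, 0]
    - [0, 0.03, 0.001, 0.015, 0]
    - [0, 0.03, 0.001, 0.015, 0]
    - [0, 0.03, 0, 0.02, 0]
    - [0, 0.021, 0, 0.02, 0]
    - [0, 0, 0, 0.02, 0]
    - [90, 0, 0, 0, 0]
    - [90, 0, 0, 0, 0]
    - [90, 0, 0, 0, 0]
    - [90, 0, 0, 0, 0]

```text
time_s: 3.95
position: [0.5145, 0.229, 0.158]
tcp_rot: [[-0.044, 0.999, 0.003], [0.999, 0.044, 0.0], [0.0, 0.003, -1.0]]
force: [0.4, -0.1, -0.2]
opening: 0.782
grasp_force: 0.0
```

```bash
python3 - <<'E'
from h import *
s=read_state();print(np.round(s['position'],4),s['opening'])
p,d=capture('scene');cv2.imwrite('pics/s3.png',cv2.resize(p[215:325,170:320],None,fx=5,fy=5,interpolation=cv2.INTER_CUBIC))
c=calibration('scene');
for q in((.5134,.229,.100),(.5134,.229,.108),(.51,.229,.081)): print(((np.array(proj(c,q))-[170,215])*5).round())
E
```

```text
[0.5145 0.229  0.158 ] 0.7816634632889699
[344. 304.]
[343. 295.]
[351. 329.]
```

View pics/s3.png

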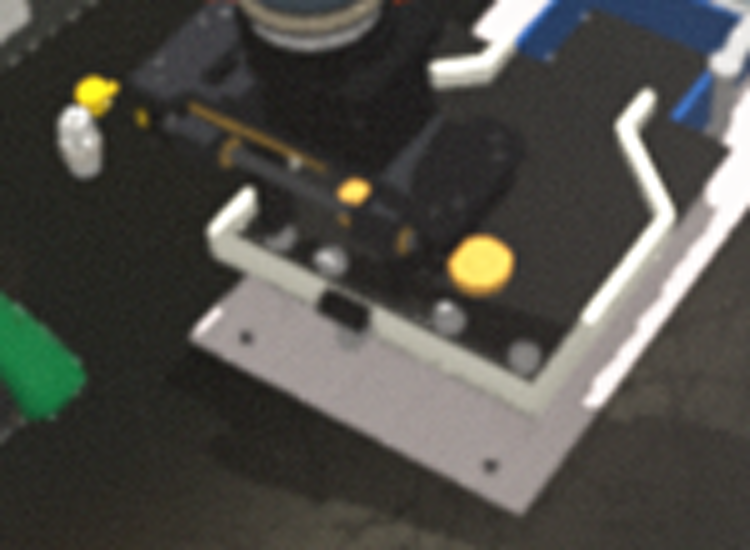

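The handle is at crop (344,310), where the estimate puts it, so I'll descend and grip.

send_rows:
  plan:
    - [90, 0, -0.001, 0.02, 0]
    - [90, 0, 0, 0.02, 0]
    - [90, 0, 0, 0.015, 0]
    - [90, 0, 0, 0.006, 0]
    - [90, 0, 0, 0, 0]
    - [220, 0, 0, 0, 0]
    - [220, 0, 0, 0, 0]
    - [220, 0, 0, 0, 0]
    - [220, 0, 0, 0, 0]
    - [220, 0, 0, 0, 0]
    - [220, 0, 0, 0, 0]
    - [220, 0, 0, 0, 0]
    - [220, 0, 0, 0, 0]
    - [220, 0, 0, 0, 0]
    - [220, 0, 0, 0, 0]

```text
time_s: 5.25
position: [0.5133, 0.2303, 0.0962]
tcp_rot: [[-0.046, 0.999, 0.002], [0.999, 0.046, 0.001], [0.0, 0.002, -1.0]]
force: [1.8, 0.9, 4.1]
opening: 0.32
grasp_force: 30.0
```

send_rows:
  plan:
    - [220, -0.001, 0, -0.0055, 0]
    - [220, -0.001, 0, -0.0055, 0]
    - [220, -0.0015, 0, -0.0057, 0]
    - [220, -0.0015, 0, -0.0055, 0]
    - [220, -0.0015, 0, -0.0055, 0]
    - [220, -0.0017, 0, -0.0054, 0]
    - [220, -0.002, 0, -0.0053, 0]
    - [220, -0.002, 0, -0.0053, 0]
    - [220, -0.0018, 0, -0.0054, 0]
    - [220, -0.0023, 0, -0.0052, 0]
    - [220, -0.0023, 0, -0.0052, 0]
    - [220, -0.0023, 0, -0.0052, 0]
    - [220, -0.0027, 0, -0.005, 0]
    - [220, -0.0027, 0, -0.005, 0]
    - [220, -0.0026, 0, -0.0051, 0]
    - [220, -0.003, 0, -0.0048, 0]
    - [220, -0.003, 0, -0.0048, 0]
    - [220, -0.003, 0, -0.0048, 0]
    - [220, 0, 0, 0, 0]
    - [220, 0, 0, 0, 0]

```text
time_s: 6.92
position: [0.5148, 0.1924, 0.1899]
tcp_rot: [[-0.045, 0.999, 0.002], [0.999, 0.045, 0.001], [0.001, 0.002, -1.0]]
force: [4.9, 1.2, -3.4]
opening: 0.319
grasp_force: 30.0
```

```bash
python3 - <<'E'
from h import *
s=read_state();print(np.round(s['position'],4),s['opening'],s['force'])
p,d=capture('scene');cv2.imwrite('pics/s4.png',cv2.resize(p[170:325,190:350],None,fx=4.5,fy=3.8,interpolation=cv2.INTER_CUBIC))
E
```

```text
[0.5148 0.1924 0.1899] 0.3194057313394751 [ 4.91976711  1.23172641 -3.44687757]
```

View pics/s4.png

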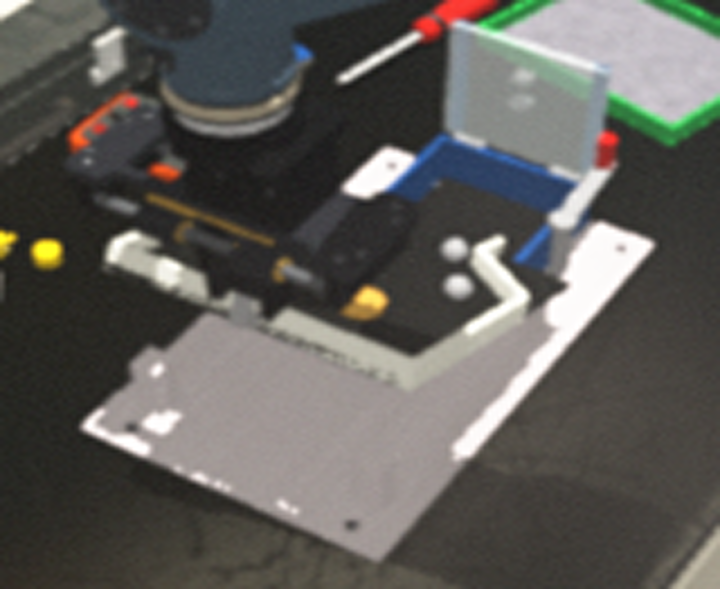

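Two balls are rolling down at (455,248) and (457,287). I'll wait, rock the board a little, then lower it most of the way and check the balls from the scene and wrist cameras.

send_rows:
  plan:
    - [220, 0, 0, 0, 0]
    - [220, 0, 0, 0, 0]
    - [220, 0, 0, 0, 0]
    - [220, 0, 0, 0, 0]
    - [220, 0, 0, 0, 0]
    - [220, 0, 0, 0, 0]
    - [220, 0, 0, 0, 0]
    - [220, 0, 0, 0, 0]
    - [220, 0, 0, 0, 0]
    - [220, 0, 0, 0, 0]
    - [220, 0, 0, 0, 0]
    - [220, 0, 0, 0, 0]

```text
time_s: 7.97
position: [0.5148, 0.1926, 0.1896]
tcp_rot: [[-0.046, 0.999, 0.002], [0.999, 0.046, 0.001], [0.001, 0.002, -1.0]]
force: [6.5, 1.4, -2.8]
opening: 0.319
grasp_force: 30.0
```

```bash
python3 - <<'E'
from h import *
s=read_state();print(np.round(s['position'],4),s['opening'],s['force'])
p,d=capture('scene');w,_=capture('wrist')
a=cv2.resize(p[190:300,210:340],None,fx=3,fy=3.6,interpolation=cv2.INTER_CUBIC)
b=cv2.resize(w[60:330,100:500],(400,396))
cv2.imwrite('pics/s5.png',np.hstack([a,b]))
E
```

```text
[0.5148 0.1926 0.1896] 0.31907661211736105 [ 6.4804965   1.37784323 -2.81421634]
```

View pics/s5.png

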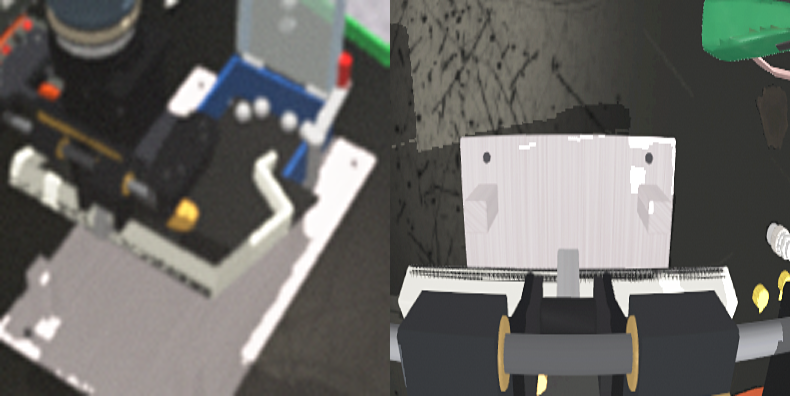

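All four balls are in the box, at left-panel (243,110), (262,107), (290,120) and (312,133). I'll lower the board level.

send_rows:
  plan:
    - [220, 0.003, 0, 0.0048, 0]
    - [220, 0.003, 0, 0.0048, 0]
    - [220, 0.003, 0, 0.0048, 0]
    - [220, 0.0026, 0, 0.0051, 0]
    - [220, 0.0027, 0, 0.005, 0]
    - [220, 0.0027, 0, 0.005, 0]
    - [220, 0.0023, 0, 0.0052, 0]
    - [220, 0.0023, 0, 0.0052, 0]
    - [220, 0.0023, 0, 0.0052, 0]
    - [220, 0.0018, 0, 0.0054, 0]
    - [220, 0.002, 0, 0.0053, 0]
    - [220, 0.002, 0, 0.0053, 0]
    - [220, 0.0017, 0, 0.0054, 0]
    - [220, 0.0015, 0, 0.0055, 0]
    - [220, 0.0015, 0, 0.0055, 0]
    - [220, 0.0015, 0, 0.0055, 0]
    - [220, 0.0015, 0, 0.0055, 0]
    - [220, 0.001, 0, 0.004, 0]
    - [220, 0, 0, 0, 0]

```text
time_s: 9.65
position: [0.5132, 0.23, 0.0969]
tcp_rot: [[-0.048, 0.999, 0.002], [0.999, 0.048, -0.002], [-0.002, 0.002, -1.0]]
force: [6.3, -2.7, -2.0]
opening: 0.317
grasp_force: 30.0
```

send_rows:
  plan:
    - [220, 0, 0, 0, 0]
    - [220, 0, 0, 0, 0]
    - [100, 0, 0, 0, 0]
    - [100, 0, 0, 0, 0]
    - [100, 0, 0, 0, 0]
    - [100, 0, 0, 0, 0]
    - [100, 0, 0, 0, 0]
    - [100, 0, 0, 0, 0]
    - [100, 0, 0, -0.03, 0]
    - [100, 0, 0, -0.03, 0]
    - [100, -0.02, 0, -0.03, 0]
    - [100, -0.03, 0, -0.03, 0]
    - [100, -0.03, 0, -0.03, 0]
    - [100, -0.03, 0, -0.02, 0]
    - [100, -0.03, 0, -0.02, 0]
    - [100, -0.03, 0, 0, 0]
    - [100, -0.03, 0, 0, 0]
    - [100, 0, 0, 0, 0]
    - [100, 0, 0, 0, 0]
    - [100, 0, 0, 0, 0]

```text
time_s: 11.32
position: [0.5208, 0.0322, 0.2859]
tcp_rot: [[-0.045, 0.999, -0.001], [0.999, 0.045, 0.001], [0.001, -0.001, -1.0]]
force: [-0.6, 0.1, 0.2]
opening: 0.606
grasp_force: 0.0
```

```bash
python3 - <<'E'
from h import *
s,c,p,d=wshot('w3');discs(c,p);print(s['opening'],s['force'])
E
```

```text
t 11.32 tcp [0.5208 0.0322 0.2859] [-0.045  0.999  0.001]
yel [468, 120, 15, 19, 183] [474.6 127. ] [0.7594 0.1212 0.076 ]
yel [445, 124, 15, 20, 192] [452.4 131.7] [0.7267 0.1109 0.076 ]
yel [294, 132, 30, 30, 709] [308.3 146.7] [0.5516 0.0775 0.076 ]
yel [163, 274, 17, 50, 451] [169.5 298.3] [ 0.3819 -0.1262  0.076 ]
yel [376, 274, 17, 50, 444] [385.8 298.4] [ 0.6712 -0.1134  0.076 ]
yel [186, 323, 299, 32, 3862] [342.1 343. ] [ 0.6212 -0.1892  0.076 ]
0.6061793508695477 [-0.56244781  0.06608763  0.16903841]
```

View pics/w3.png

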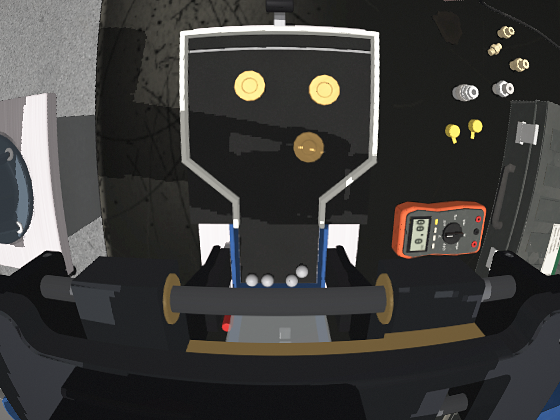

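The board is level with its three discs still on it, at (249,85), (324,90) and (308,147), and the four balls are in the box.

```bash
python3 - <<'E'
from h import *
z=np.load('w3.npz');c={k:z[k] for k in('fx','fy','cx','cy','xyz','rotation')};p=z['p']
h=cv2.cvtColor(p,cv2.COLOR_BGR2HSV);m=cv2.inRange(h,(10,60,80),(35,255,255));m[:60]=0;m[180:]=0;m[:,:190]=0;m[:,370:]=0
n,l,st,ce=cv2.connectedComponentsWithStats(m)
T=np.array([.5208,.0322])
for i in range(1,n):
    if st[i,4]>150:
        x,y,w,hh=st[i,:4]; q=wplane(c,x+(w-1)/2,y+(hh-1)/2,.078)[:2]; dx=q-T; th=np.radians(2.6)
        print(st[i],q.round(4),'tool x,y',(dx@[-np.sin(th),np.cos(th)]).round(4),(dx@[np.cos(th),np.sin(th)]).round(4))
d1=z['p']
# tray from w1, side walls top z .022, inner floor
z=np.load('w1.npz');c={k:z[k] for k in('fx','fy','cx','cy','xyz','rotation')}
for u,v in((388,185),(511,228),(366,246)): print(wplane(c,u,v,.022).round(4))
s=calibration('side')
f=lambda x,y:(180+x/4.5-.4,170+y/4-.4)
for q in((315,350),(612,380),(247,470),(583,498)): print('side',onplane(s,*f(*q),.022).round(4))
E
```

```text
[234  70  31  31 759] [0.4843 0.1426] tool x,y 0.112 -0.0315
[309  74  31  32 759] [0.5652 0.1417] tool x,y 0.1074 0.0493
[293 132  31  30 730] [0.5512 0.0779] tool x,y 0.0443 0.0324
[ 0.4597 -0.264   0.022 ]
[ 0.6672 -0.3112  0.022 ]
[ 0.4423 -0.3419  0.022 ]
side [ 0.4689 -0.2641  0.022 ]
side [ 0.6722 -0.3063  0.022 ]
side [ 0.4384 -0.4288  0.022 ]
side [ 0.6423 -0.4591  0.022 ]
```

send_rows:
  plan:
    - [100, 0.023, 0.016, 0.015, 0]
    - [100, 0.023, 0.0164, 0.015, 0]
    - [100, 0, 0, 0.04, 0]
    - [100, 0, 0, 0.04, 0]
    - [100, 0, 0, 0.04, 0]
    - [100, 0, 0, 0.025, 0]
    - [100, 0, 0, 0.01, 0]
    - [100, 0, 0, 0.01, 0]
    - [100, 0, 0, 0.006, 0]
    - [100, 0, 0, 0.002, 0]
    - [100, 0, 0, 0, 0]
    - [100, 0, 0, 0, 0]
    - [100, 0, 0, 0, 0]

```text
time_s: 12.45
position: [0.5525, 0.0792, 0.0845]
tcp_rot: [[-0.046, 0.999, 0.003], [0.999, 0.046, -0.0], [-0.0, 0.003, -1.0]]
force: [0.4, -0.7, -0.2]
opening: 0.608
grasp_force: 0.0
```

```bash
python3 - <<'E'
from h import *
p,d=capture('scene');cv2.imwrite('pics/s6.png',cv2.resize(p[205:300,200:330],None,fx=6,fy=6,interpolation=cv2.INTER_CUBIC))
print(read_state()['force'])
E
```

```text
[ 0.57469751 -0.59371969  0.87190923]
```

View pics/s6.png

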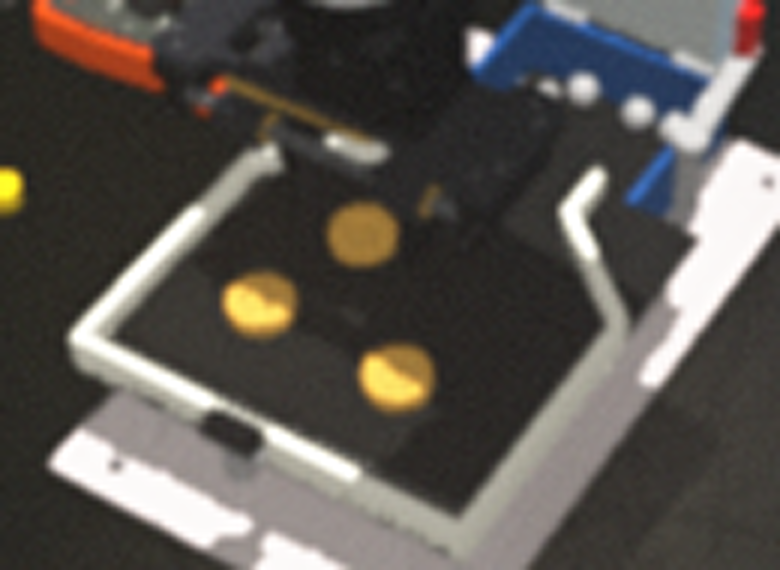

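The disc at crop (362,235) sits between the fingers, as far as can be seen. I'll lower 2 mm, shift 2 mm, and grip.

send_rows:
  plan:
    - [100, 0.002, 0, 0.002, 0]
    - [200, 0, 0, 0, 0]
    - [200, 0, 0, 0, 0]
    - [200, 0, 0, 0, 0]
    - [200, 0, 0, 0, 0]
    - [200, 0, 0, 0, 0]
    - [200, 0, 0, 0, 0]
    - [200, 0, 0, 0, 0]
    - [200, 0, 0, 0, 0]
    - [200, 0, 0, 0, 0]

```text
time_s: 13.33
position: [0.5515, 0.0813, 0.0812]
tcp_rot: [[-0.046, 0.999, 0.0], [0.999, 0.046, -0.0], [-0.0, 0.0, -1.0]]
force: [-0.1, 0.1, 1.3]
opening: 0.365
grasp_force: 30.0
```

Opening reads 31.8 mm instead of 34, so I'll lift and look.

send_rows:
  plan:
    - [200, 0, 0, -0.01, 0]
    - [200, 0, 0, -0.02, 0]
    - [200, 0, 0, -0.03, 0]
    - [200, 0, 0, -0.04, 0]
    - [200, 0, 0, -0.03, 0]
    - [200, 0, 0, 0, 0]
    - [200, 0, 0, 0, 0]

```text
time_s: 13.92
position: [0.5526, 0.0813, 0.2138]
tcp_rot: [[-0.046, 0.999, 0.005], [0.999, 0.046, -0.0], [-0.001, 0.005, -1.0]]
force: [-0.2, 0.1, -0.9]
opening: 0.364
grasp_force: 30.0
```

```bash
python3 - <<'E'
from h import *
p,d=capture('scene');q,_=capture('side');s=read_state();P=s['position'];c=calibration('scene');k=calibration('side')
u,v=map(int,proj(c,P));U,V=map(int,proj(k,P));print(u,v,U,V,P,s['opening'],s['grasp_force'])
g=lambda im,u,v:cv2.resize(im[v-35:v+35,u-35:u+35],(395,560),interpolation=cv2.INTER_CUBIC) if 0 else cv2.resize(im[v-32:v+32,u-32:u+32],(395,395),interpolation=cv2.INTER_CUBIC)
cv2.imwrite('pics/s7.png',np.clip(1.6*np.hstack([g(p,u,v),g(q,U,V)]).astype(float),0,255).astype(np.uint8))
E
```

```text
258 209 276 166 [0.55045062 0.08135697 0.21072406] 0.36014161143910517 29.99987930059433
```

View pics/s7.png

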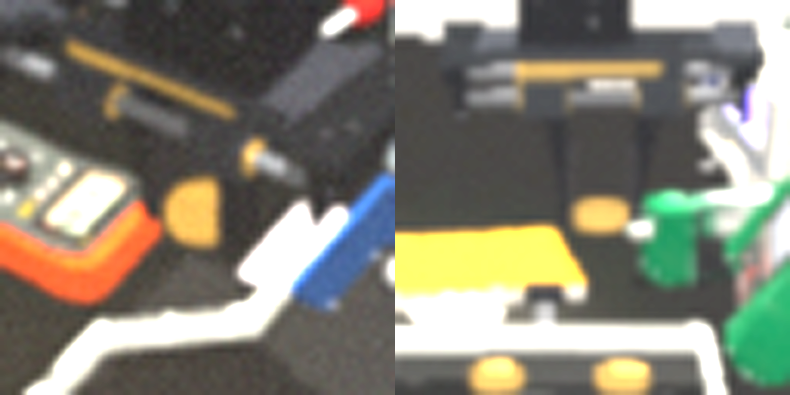

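The disc is held flat between the fingers in both views. I'll carry it beyond the tray and measure the tray from close by.

send_rows:
  plan:
    - [200, -0.02, -0.0018, -0.01, 0]
    - [200, -0.035, -0.0018, -0.01, 0]
    - [200, -0.035, -0.0018, 0, 0]
    - [200, -0.035, -0.0018, 0, 0]
    - [200, -0.035, -0.0018, 0, 0]
    - [200, -0.035, -0.0018, 0, 0]
    - [200, -0.035, -0.0018, 0, 0]
    - [200, -0.035, -0.0018, 0, 0]
    - [200, -0.035, -0.0018, 0, 0]
    - [200, -0.035, -0.0018, 0, 0]
    - [200, -0.035, -0.0018, 0, 0]
    - [200, -0.035, -0.0018, 0, 0]
    - [200, -0.035, -0.0018, 0, 0]
    - [200, -0.035, -0.0018, 0, 0]
    - [200, -0.035, 0, 0, 0]
    - [200, 0, 0, 0, 0]
    - [200, 0, 0, 0, 0]

```text
time_s: 15.43
position: [0.5483, -0.4306, 0.2279]
tcp_rot: [[-0.043, 0.999, -0.003], [0.999, 0.043, 0.004], [0.004, -0.003, -1.0]]
force: [-0.2, 1.2, -0.7]
opening: 0.362
grasp_force: 30.0
```

```bash
python3 - <<'E'
from h import *
s,c,p,d=wshot('w4');print(s['opening'])
h=cv2.cvtColor(p,cv2.COLOR_BGR2HSV);m=cv2.inRange(h,(45,110,60),(85,255,255))
cs,_=cv2.findContours(m,cv2.RETR_EXTERNAL,cv2.CHAIN_APPROX_NONE);k=max(cs,key=cv2.contourArea);print(cv2.boundingRect(k))
q=np.array([wplane(c,*x[0],.022)[:2] for x in k]);print(cv2.minAreaRect((q*1000).astype(np.float32)))
E
```

```text
t 15.43 tcp [ 0.5483 -0.4306  0.2279] [-0.043  0.999  0.004]
0.36174461911535677
(181, 38, 213, 173)
((553.0725708007812, -359.62646484375), (150.49986267089844, 209.97430419921875), 78.46542358398438)
```

View pics/w4.png

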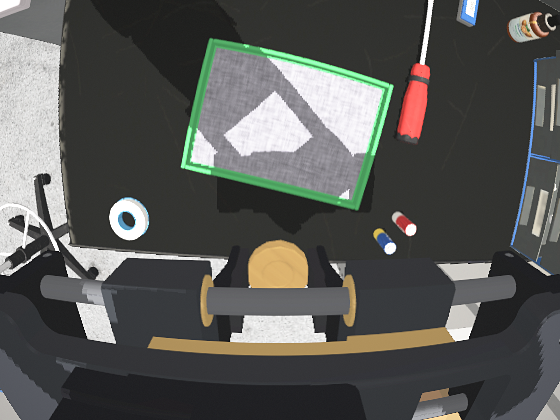

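The tray is clear: centre (0.553,-0.360), yaw -11.5°. The held disc is at (278,267), centred between the fingers. I'll put it down in the tray's far left part.

send_rows:
  plan:
    - [200, 0.022, 0.016, 0.01, 0]
    - [200, 0.022, 0.016, 0.01, 0]
    - [200, 0.022, 0.016, 0.01, 0]
    - [200, 0.0217, 0.0157, 0.01, 0]
    - [200, 0, 0, 0.035, 0]
    - [200, 0, 0, 0.035, 0]
    - [200, 0, 0, 0.035, 0]
    - [200, 0, 0, 0.03, 0]
    - [200, 0, 0, 0.015, 0]
    - [200, 0, 0, 0.007, 0]
    - [200, 0, 0, 0.004, 0]
    - [200, 0, 0, 0, 0]
    - [200, 0, 0, 0, 0]
    - [200, 0, 0, 0, 0]

```text
time_s: 16.65
position: [0.6106, -0.3396, 0.0324]
tcp_rot: [[-0.046, 0.999, 0.003], [0.999, 0.046, -0.002], [-0.002, 0.003, -1.0]]
force: [0.0, 0.1, -0.3]
opening: 0.364
grasp_force: 30.0
```

send_rows:
  plan:
    - [200, 0, 0, 0.004, 0]
    - [200, 0, 0, 0.003, 0]
    - [200, 0, 0, 0.002, 0]
    - [200, 0, 0, 0, 0]
    - [200, 0, 0, 0, 0]

```text
time_s: 17.07
position: [0.6092, -0.3387, 0.0209]
tcp_rot: [[-0.046, 0.999, -0.0], [0.999, 0.046, 0.0], [0.0, -0.0, -1.0]]
force: [-0.1, -0.1, -1.8]
opening: 0.365
grasp_force: 30.0
```

send_rows:
  plan:
    - [125, 0, 0, 0, 0]
    - [125, 0, 0, 0, 0]
    - [125, 0, 0, 0, 0]
    - [125, 0, 0, 0, 0]
    - [125, 0, 0, -0.01, 0]
    - [125, 0, 0, -0.03, 0]
    - [100, 0, 0, -0.04, 0]
    - [100, 0, 0, -0.04, 0]
    - [100, 0, 0, -0.04, 0]
    - [100, 0, 0, -0.04, 0]
    - [100, 0, 0, -0.015, 0]

```text
time_s: 17.98
position: [0.6118, -0.3405, 0.2447]
tcp_rot: [[-0.046, 0.999, 0.01], [0.999, 0.046, -0.008], [-0.008, 0.009, -1.0]]
force: [0.6, 0.2, 2.4]
opening: 0.607
grasp_force: 0.0
```

send_rows:
  plan:
    - [100, 0.034, -0.0065, -0.0045, 0]
    - [100, 0.034, -0.0065, -0.0045, 0]
    - [100, 0.034, -0.0065, -0.0045, 0]
    - [100, 0.034, -0.0065, -0.0045, 0]
    - [100, 0.034, -0.0065, -0.0045, 0]
    - [100, 0.034, -0.0065, -0.0045, 0]
    - [100, 0.034, -0.0065, -0.0045, 0]
    - [100, 0.034, -0.0065, -0.0045, 0]
    - [100, 0.034, -0.0065, -0.0045, 0]
    - [100, 0.034, -0.0065, -0.0045, 0]
    - [100, 0.034, -0.0065, -0.0045, 0]
    - [100, 0, 0, 0, 0]
    - [100, 0, 0, 0, 0]
    - [100, 0, 0, 0, 0]

```text
time_s: 19.15
position: [0.521, 0.0313, 0.2864]
tcp_rot: [[-0.047, 0.999, 0.002], [0.999, 0.047, -0.001], [-0.001, 0.001, -1.0]]
force: [-0.2, -0.5, 0.3]
opening: 0.61
grasp_force: 0.0
```

```bash
cat >> h.py <<'E'
def bdiscs(s,c,p,zz=.078):
    R=np.array(s['tcp_rot']);T=np.array(s['position'])
    h=cv2.cvtColor(p,cv2.COLOR_BGR2HSV);m=cv2.inRange(h,(10,60,80),(35,255,255));m[250:]=0
    n,l,st,ce=cv2.connectedComponentsWithStats(m)
    for i in range(1,n):
        x,y,w,hh,a=st[i]
        if a>350:
            q=wplane(c,x+(w-1)/2,y+(hh-1)/2,zz);d=R.T@(q-T);print(st[i].tolist(),q.round(4),'tool',d.round(4))
E
python3 - <<'E'
from h import *
s,c,p,d=wshot('w5');bdiscs(s,c,p)
E
```

```text
t 19.15 tcp [0.521  0.0313 0.2864] [-0.047  0.999 -0.001]
[233, 69, 32, 31, 763] [0.4843 0.1424 0.078 ] tool [ 0.1128 -0.0318  0.2082]
[308, 73, 32, 32, 768] [0.5653 0.1416 0.078 ] tool [0.1083 0.049  0.2083]
```

send_rows:
  plan:
    - [100, 0.0366, 0.0163, 0.01, 0]
    - [100, 0.0367, 0.0163, 0.01, 0]
    - [100, 0.0367, 0.0164, 0.01, 0]
    - [100, 0, 0, 0.04, 0]
    - [100, 0, 0, 0.04, 0]
    - [100, 0, 0, 0.04, 0]
    - [100, 0, 0, 0.03, 0]
    - [100, 0, 0, 0.012, 0]
    - [100, 0, 0, 0.007, 0]
    - [100, 0, 0, 0.004, 0]
    - [100, 0, 0, 0, 0]
    - [100, 0, 0, 0, 0]
    - [100, 0, 0, 0, 0]

```text
time_s: 20.28
position: [0.5661, 0.1436, 0.0845]
tcp_rot: [[-0.046, 0.999, 0.004], [0.999, 0.046, 0.0], [0.0, 0.004, -1.0]]
force: [-0.5, 0.3, -0.7]
opening: 0.61
grasp_force: 0.0
```

send_rows:
  plan:
    - [100, 0, 0, 0.0025, 0]
    - [200, 0, 0, 0, 0]
    - [200, 0, 0, 0, 0]
    - [200, 0, 0, 0, 0]
    - [200, 0, 0, 0, 0]
    - [200, 0, 0, 0, 0]
    - [200, 0, 0, 0, 0]
    - [200, 0, 0, 0, 0]
    - [200, 0, 0, 0, 0]

```text
time_s: 21.03
position: [0.5647, 0.1438, 0.0804]
tcp_rot: [[-0.046, 0.999, 0.0], [0.999, 0.046, 0.0], [0.0, 0.0, -1.0]]
force: [-0.6, 0.3, 3.6]
opening: 0.364
grasp_force: 30.6
```

send_rows:
  plan:
    - [200, 0, 0, -0.01, 0]
    - [200, 0, 0, -0.03, 0]
    - [200, 0, 0, -0.04, 0]
    - [200, 0, 0, -0.04, 0]
    - [200, -0.01, 0, -0.035, 0]
    - [200, -0.0354, -0.003, 0, 0]
    - [200, -0.0354, -0.003, 0, 0]
    - [200, -0.0354, -0.003, 0, 0]
    - [200, -0.0354, -0.003, 0, 0]
    - [200, -0.0354, -0.003, 0, 0]
    - [200, -0.0354, -0.003, 0, 0]
    - [200, -0.0354, -0.003, 0, 0]
    - [200, -0.0354, -0.003, 0, 0]
    - [200, -0.0354, -0.003, 0, 0]
    - [200, -0.0354, -0.003, 0, 0]
    - [200, -0.0354, -0.003, 0, 0]
    - [200, -0.0354, -0.003, 0, 0]
    - [200, -0.0354, -0.003, 0, 0]
    - [200, -0.0354, -0.003, 0, 0]

```text
time_s: 22.62
position: [0.5452, -0.3648, 0.2353]
tcp_rot: [[-0.046, 0.999, -0.0], [0.999, 0.046, 0.001], [0.001, -0.0, -1.0]]
force: [0.4, 0.3, -1.2]
opening: 0.366
grasp_force: 30.0
```

send_rows:
  plan:
    - [200, -0.025, 0, 0, 0]
    - [200, 0, 0, 0, 0]
    - [200, 0, 0, 0, 0]

```text
time_s: 22.87
position: [0.5463, -0.3896, 0.2348]
tcp_rot: [[-0.043, 0.999, -0.0], [0.999, 0.043, 0.001], [0.001, -0.0, -1.0]]
force: [0.5, 1.2, -0.7]
opening: 0.362
grasp_force: 30.0
```

```bash
python3 - <<'E'
from h import *
s,c,p,d=wshot('w6');print(s['opening']);bdiscs(s,c,p,.015)
x=p[225:300,240:320]; h=cv2.cvtColor(p,cv2.COLOR_BGR2HSV);m=cv2.inRange(h,(10,60,80),(35,255,255));m[:225]=0;m[290:]=0;m[:,:240]=0;m[:,316:]=0;print('held',cv2.boundingRect(cv2.findNonZero(m)))
h=cv2.cvtColor(p,cv2.COLOR_BGR2HSV);m=cv2.inRange(h,(45,110,60),(85,255,255))
cs,_=cv2.findContours(m,cv2.RETR_EXTERNAL,cv2.CHAIN_APPROX_NONE);k=max(cs,key=cv2.contourArea)
q=np.array([wplane(c,*x[0],.022)[:2] for x in k]);print(cv2.minAreaRect((q*1000).astype(np.float32)))
E
```

```text
t 22.87 tcp [ 0.5463 -0.3896  0.2348] [-0.043  0.999  0.001]
0.36200792402332627
[320, 132, 29, 29, 577] [ 0.6078 -0.3428  0.015 ] tool [0.044  0.0636 0.2198]
[252, 235, 53, 15, 557] [ 0.549 -0.462  0.015] tool [-0.0726 -0.0003  0.2197]
held (247, 235, 62, 53)
((553.0311889648438, -359.67578125), (150.4321746826172, 209.9546661376953), 78.52925109863281)
```

send_rows:
  plan:
    - [200, 0, 0, 0.03, 0]
    - [200, 0, 0, 0.04, 0]
    - [200, 0, 0, 0.04, 0]
    - [200, 0, 0, 0.04, 0]
    - [200, 0, 0, 0.03, 0]
    - [200, 0, 0, 0.015, 0]
    - [200, 0, 0, 0.008, 0]
    - [200, 0, 0, 0.005, 0]
    - [200, 0, 0, 0.002, 0]
    - [200, 0, 0, 0, 0]
    - [200, 0, 0, 0, 0]
    - [200, 0, 0, 0, 0]

```text
time_s: 23.92
position: [0.5479, -0.389, 0.0268]
tcp_rot: [[-0.046, 0.999, 0.002], [0.999, 0.046, -0.002], [-0.002, 0.002, -1.0]]
force: [0.4, -0.4, -0.4]
opening: 0.362
grasp_force: 30.0
```

send_rows:
  plan:
    - [200, 0, 0, 0.0025, 0]
    - [200, 0, 0, 0.002, 0]
    - [200, 0, 0, 0, 0]
    - [200, 0, 0, 0, 0]
    - [200, 0, 0, 0, 0]

```text
time_s: 24.33
position: [0.547, -0.3883, 0.0206]
tcp_rot: [[-0.046, 0.999, -0.0], [0.999, 0.046, 0.0], [0.0, -0.0, -1.0]]
force: [-0.5, 0.3, -0.5]
opening: 0.36
grasp_force: 30.0
```

send_rows:
  plan:
    - [125, 0, 0, 0, 0]
    - [125, 0, 0, 0, 0]
    - [125, 0, 0, 0, 0]
    - [125, 0, 0, 0, 0]
    - [125, 0, 0, -0.01, 0]
    - [125, 0, 0, -0.03, 0]
    - [100, 0, 0, -0.04, 0]
    - [100, 0, 0, -0.04, 0]
    - [100, 0, 0, -0.04, 0]
    - [100, 0, 0, -0.04, 0]
    - [100, 0, 0, -0.015, 0]

```text
time_s: 25.25
position: [0.5493, -0.3902, 0.2439]
tcp_rot: [[-0.046, 0.999, 0.009], [0.999, 0.046, -0.009], [-0.009, 0.008, -1.0]]
force: [0.2, -0.6, -0.1]
opening: 0.602
grasp_force: 0.0
```

send_rows:
  plan:
    - [100, 0.035, -0.0007, -0.0042, 0]
    - [100, 0.035, -0.0007, -0.0042, 0]
    - [100, 0.035, -0.0007, -0.0042, 0]
    - [100, 0.035, -0.0007, -0.0042, 0]
    - [100, 0.035, -0.0007, -0.0042, 0]
    - [100, 0.035, -0.0007, -0.0042, 0]
    - [100, 0.035, -0.0007, -0.0042, 0]
    - [100, 0.035, -0.0007, -0.0042, 0]
    - [100, 0.035, -0.0007, -0.0042, 0]
    - [100, 0.035, -0.0007, -0.0042, 0]
    - [100, 0.035, -0.0007, -0.0042, 0]
    - [100, 0.035, -0.0007, -0.0042, 0]
    - [100, 0, 0, 0, 0]
    - [100, 0, 0, 0, 0]
    - [100, 0, 0, 0, 0]

```text
time_s: 26.5
position: [0.5194, 0.0307, 0.2867]
tcp_rot: [[-0.047, 0.999, 0.001], [0.999, 0.047, -0.001], [-0.001, 0.001, -1.0]]
force: [-0.7, 0.2, -0.4]
opening: 0.609
grasp_force: 0.0
```

```bash
python3 - <<'E'
from h import *
s,c,p,d=wshot('w7');bdiscs(s,c,p)
E
```

```text
t 26.5 tcp [0.5194 0.0307 0.2867] [-0.047  0.999 -0.001]
[235, 69, 32, 31, 768] [0.4847 0.1418 0.078 ] tool [ 0.1128 -0.0297  0.2085]
```

send_rows:
  plan:
    - [100, 0.038, -0.01, 0.01, 0]
    - [100, 0.038, -0.01, 0.01, 0]
    - [100, 0.038, -0.01, 0.01, 0]
    - [100, 0, 0, 0.04, 0]
    - [100, 0, 0, 0.04, 0]
    - [100, 0, 0, 0.04, 0]
    - [100, 0, 0, 0.03, 0]
    - [100, 0, 0, 0.012, 0]
    - [100, 0, 0, 0.007, 0]
    - [100, 0, 0, 0.004, 0]
    - [100, 0, 0, 0, 0]
    - [100, 0, 0, 0, 0]
    - [100, 0, 0, 0, 0]

```text
time_s: 27.63
position: [0.4853, 0.1432, 0.0843]
tcp_rot: [[-0.045, 0.999, 0.003], [0.999, 0.045, 0.0], [0.0, 0.003, -1.0]]
force: [-0.6, 0.0, 0.3]
opening: 0.61
grasp_force: 0.0
```

send_rows:
  plan:
    - [100, 0, 0, 0.002, 0]
    - [200, 0, 0, 0, 0]
    - [200, 0, 0, 0, 0]
    - [200, 0, 0, 0, 0]
    - [200, 0, 0, 0, 0]
    - [200, 0, 0, 0, 0]
    - [200, 0, 0, 0, 0]
    - [200, 0, 0, 0, 0]
    - [200, 0, 0, 0, 0]

```text
time_s: 28.38
position: [0.4842, 0.1435, 0.0812]
tcp_rot: [[-0.046, 0.999, 0.0], [0.999, 0.046, 0.0], [0.0, 0.0, -1.0]]
force: [-0.5, 1.0, 2.9]
opening: 0.364
grasp_force: 30.0
```

send_rows:
  plan:
    - [200, 0, 0, -0.01, 0]
    - [200, 0, 0, -0.03, 0]
    - [200, 0, 0, -0.04, 0]
    - [200, 0, 0, -0.04, 0]
    - [200, -0.01, 0, -0.035, 0]
    - [200, -0.035, 0, 0, 0]
    - [200, -0.035, 0, 0, 0]
    - [200, -0.035, 0, 0, 0]
    - [200, -0.035, 0.001, 0, 0]
    - [200, -0.035, 0.001, 0, 0]
    - [200, -0.035, 0.001, 0, 0]
    - [200, -0.035, 0.001, 0, 0]
    - [200, -0.035, 0, 0, 0]
    - [200, -0.035, 0, 0, 0]
    - [200, -0.035, 0, 0, 0]
    - [200, -0.035, 0, 0, 0]
    - [200, -0.035, 0, 0, 0]
    - [200, -0.035, 0, 0, 0]
    - [200, 0, 0, 0, 0]
    - [200, 0, 0, 0, 0]

```text
time_s: 30.05
position: [0.509, -0.3227, 0.236]
tcp_rot: [[-0.043, 0.999, -0.0], [0.999, 0.043, 0.0], [0.0, -0.0, -1.0]]
force: [-0.0, 0.8, 0.2]
opening: 0.365
grasp_force: 30.0
```

send_rows:
  plan:
    - [200, 0, 0, 0.03, 0]
    - [200, 0, 0, 0.04, 0]
    - [200, 0, 0, 0.04, 0]
    - [200, 0, 0, 0.04, 0]
    - [200, 0, 0, 0.03, 0]
    - [200, 0, 0, 0.015, 0]
    - [200, 0, 0, 0.008, 0]
    - [200, 0, 0, 0.005, 0]
    - [200, 0, 0, 0.002, 0]
    - [200, 0, 0, 0, 0]
    - [200, 0, 0, 0, 0]
    - [200, 0, 0, 0, 0]

```text
time_s: 31.05
position: [0.5103, -0.3215, 0.0275]
tcp_rot: [[-0.046, 0.999, 0.002], [0.999, 0.046, -0.002], [-0.002, 0.002, -1.0]]
force: [-0.4, 0.1, -0.5]
opening: 0.362
grasp_force: 30.0
```

send_rows:
  plan:
    - [200, 0, 0, 0.0025, 0]
    - [200, 0, 0, 0.002, 0]
    - [200, 0, 0, 0, 0]
    - [200, 0, 0, 0, 0]
    - [125, 0, 0, 0, 0]
    - [125, 0, 0, 0, 0]
    - [125, 0, 0, 0, 0]
    - [125, 0, 0, 0, 0]
    - [125, 0, 0, -0.01, 0]
    - [125, 0, 0, -0.03, 0]
    - [125, 0, 0, -0.04, 0]
    - [125, 0, 0, -0.04, 0]
    - [125, 0, 0, -0.04, 0]
    - [125, 0, 0, -0.04, 0]
    - [125, 0, 0, -0.015, 0]
    - [255, -0.03, 0.01, 0, 0]
    - [255, -0.03, 0.01, 0, 0]
    - [255, -0.03, 0.01, 0, 0]
    - [255, 0, 0, 0, 0]
    - [255, 0, 0, 0, 0]

```text
time_s: 32.72
position: [0.5436, -0.4108, 0.2369]
tcp_rot: [[-0.044, 0.999, 0.0], [0.999, 0.044, -0.0], [-0.0, 0.0, -1.0]]
force: [-0.3, 0.6, -0.0]
opening: 0.218
grasp_force: 0.0
```

```bash
python3 - <<'E'
from h import *
s,c,p,d=wshot('w8');bdiscs(s,c,p,.015)
q,_=capture('side');k=calibration('side');a=cv2.resize(q[190:250,225:315],(540,360),interpolation=cv2.INTER_CUBIC)
b=cv2.resize(p[0:230,150:450],(540,414//2*1+33))
cv2.imwrite('pics/s8.png',np.vstack([a,b]))
h=cv2.cvtColor(q,cv2.COLOR_BGR2HSV);m=cv2.inRange(h,(170,130,60),(180,255,255))|cv2.inRange(h,(0,150,60),(6,255,255));m=m[180:250,230:300];print('knob',np.array(cv2.boundingRect(cv2.findNonZero(m)))+[230,180,0,0])
E
```

```text
t 32.72 tcp [ 0.5436 -0.4108  0.2369] [-0.044  0.999 -0.   ]
[236, 90, 29, 27, 478] [ 0.5082 -0.3199  0.015 ] tool [ 0.0925 -0.0315  0.2218]
[267, 150, 29, 30, 683] [ 0.5459 -0.3889  0.015 ] tool [0.0218 0.0032 0.2219]
knob [249 218   3   9]
```

View pics/s8.png

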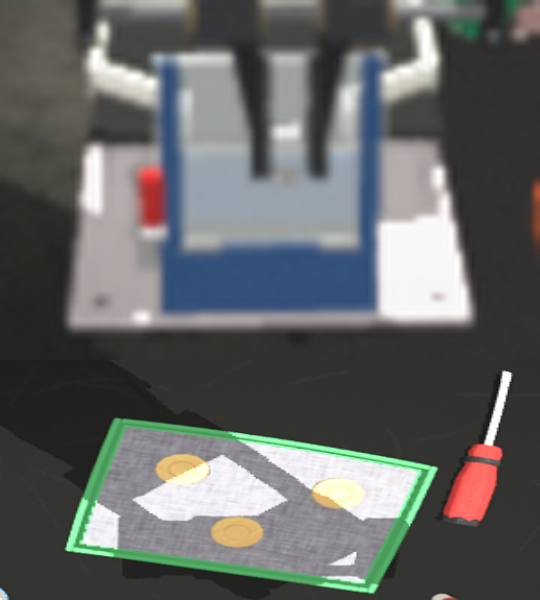

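The tray holds three discs lying flat and separate, at about (183,470), (237,532) and (338,493). Next I'll go behind the lid with the fingers closed.

send_rows:
  plan:
    - [255, 0.03, -0.0037, 0.007, 0]
    - [255, 0.03, -0.0037, 0.011, 0]
    - [255, 0.03, -0.0037, 0.011, 0]
    - [255, 0.03, -0.0037, 0.011, 0]
    - [255, 0.03, -0.0037, 0.011, 0]
    - [255, 0.03, -0.0037, 0.011, 0]
    - [255, 0.03, -0.0037, 0.011, 0]
    - [255, 0.0095, 0, 0, 0]
    - [255, 0, 0, 0, 0]
    - [255, 0, 0, 0, 0]
    - [255, 0, 0, 0, 0]

```text
time_s: 33.73
position: [0.509, -0.1929, 0.1647]
tcp_rot: [[-0.046, 0.999, 0.003], [0.999, 0.046, -0.002], [-0.002, 0.003, -1.0]]
force: [0.0, -0.8, 0.9]
opening: 0.003
grasp_force: 0.0
```

```bash
python3 - <<'E'
from h import *
s=read_state();print(np.round(s['position'],4),s['opening'],s['force'])
# lid angle from wrist-free views: side depth of lid near top
p,d=capture('side');c=calibration('side')
P=[]
for v in range(192,235,3):
    for u in range(262,295,6):
        if d[v,u]>0: P.append(np.array(c['xyz'])+ray(c,u,v)*d[v,u])
P=np.array(P);P=P[(abs(P[:,1]+.15)<.05)&(P[:,2]>.06)&(P[:,2]<.19)];print(P[::3].round(3).tolist())
E
```

```text
[ 0.509  -0.1929  0.1647] 0.003451360344107608 [ 0.02837838 -0.83726392  0.86466137]
[[0.507, -0.199, 0.185], [0.563, -0.143, 0.163], [0.543, -0.141, 0.152], [0.524, -0.146, 0.143], [0.583, -0.145, 0.143], [0.563, -0.147, 0.133], [0.524, -0.145, 0.121], [0.583, -0.143, 0.12], [0.563, -0.142, 0.109], [0.524, -0.141, 0.097], [0.584, -0.141, 0.098], [0.544, -0.142, 0.087], [0.504, -0.146, 0.077], [0.564, -0.141, 0.075], [0.523, -0.136, 0.061], [0.584, -0.143, 0.065]]
```

The lid stands at about 1.6 rad with its outer face at y ≈ -0.144. I'll push it over along its arc.

send_rows:
  plan:
    - [255, 0.01, 0, 0, 0]
    - [255, 0.011, 0, 0, 0]
    - [255, 0.012, 0, 0, 0]
    - [255, 0.012, 0, 0, 0]
    - [255, 0.008, 0, 0.001, 0]
    - [255, 0.008, 0, 0.001, 0]
    - [255, 0.009, 0, 0.002, 0]
    - [255, 0.008, 0, 0.003, 0]
    - [255, 0.008, 0, 0.003, 0]
    - [255, 0.007, 0, 0.003, 0]
    - [255, 0.007, 0, 0.005, 0]
    - [255, 0.0065, 0, 0.005, 0]
    - [255, 0.0065, 0, 0.005, 0]
    - [255, 0.0055, 0, 0.006, 0]
    - [255, 0.005, 0, 0.007, 0]
    - [255, 0.005, 0, 0.007, 0]
    - [255, 0, 0, 0, 0]

```text
time_s: 35.2
position: [0.5004, -0.0617, 0.1139]
tcp_rot: [[-0.047, 0.999, -0.004], [0.999, 0.047, 0.002], [0.002, -0.004, -1.0]]
force: [0.6, -0.4, 0.5]
opening: 0.005
grasp_force: 0.0
```

send_rows:
  plan:
    - [255, 0.004, 0, 0.007, 0]
    - [255, 0.003, 0, 0.007, 0]
    - [255, 0.002, 0, 0.007, 0]
    - [255, 0.002, 0, 0.006, 0]
    - [255, 0.0015, 0, 0.005, 0]
    - [255, 0.001, 0, 0.004, 0]
    - [255, 0, 0, 0.003, 0]
    - [255, 0, 0, 0.002, 0]
    - [255, 0, 0, 0, 0]
    - [255, 0, 0, 0, 0]

```text
time_s: 36.03
position: [0.5012, -0.0496, 0.0746]
tcp_rot: [[-0.046, 0.999, 0.0], [0.999, 0.046, -0.0], [-0.0, 0.0, -1.0]]
force: [0.0, 0.5, -0.7]
opening: 0.009
grasp_force: 0.0
```

send_rows:
  plan:
    - [255, 0, 0, 0.002, 0]
    - [255, 0, 0, 0.002, 0]
    - [255, 0, 0, 0.001, 0]
    - [255, 0, 0, 0, 0]
    - [255, 0, 0, 0, 0]

```text
time_s: 36.45
position: [0.5015, -0.0497, 0.0712]
tcp_rot: [[-0.046, 0.999, 0.002], [0.999, 0.046, -0.001], [-0.001, 0.002, -1.0]]
force: [-2.5, 0.7, 12.8]
opening: 0.004
grasp_force: 6.5
```

The lid has stopped at 13 N with the tip at z 0.057, so it is shut. I'll lift off and locate the knob.

send_rows:
  plan:
    - [200, 0, 0, -0.01, 0]
    - [200, 0, 0, -0.03, 0]
    - [150, 0, 0, -0.04, 0]
    - [150, -0.03, 0, -0.03, 0]
    - [150, -0.035, 0, -0.02, 0]
    - [150, -0.035, 0, 0, 0]
    - [150, -0.035, 0, 0, 0]
    - [150, -0.035, 0, 0, 0]
    - [150, -0.02, 0, 0, 0]
    - [150, 0, 0, 0, 0]
    - [150, 0, 0, 0, 0]

```text
time_s: 37.37
position: [0.5095, -0.2397, 0.199]
tcp_rot: [[-0.043, 0.999, -0.0], [0.999, 0.043, 0.0], [0.0, -0.0, -1.0]]
force: [-1.2, 1.3, 0.1]
opening: 0.408
grasp_force: 0.0
```

```bash
cat > k.py <<'E'
from h import *
def red(p):
    h=cv2.cvtColor(p,cv2.COLOR_BGR2HSV);return cv2.inRange(h,(170,130,60),(180,255,255))|cv2.inRange(h,(0,150,60),(6,255,255))
def comps(m,a=4):
    n,l,st,ce=cv2.connectedComponentsWithStats(m);return [(st[i].tolist(),ce[i]) for i in range(1,n) if st[i,4]>a]
s,c,p,d=wshot('w9')
for st,ce in comps(red(p),30): print('w',st,ce.round(1),wplane(c,*ce,.09).round(4))
for n in('scene','side'):
    q,dd=capture(n);k=calibration(n)
    for st,ce in comps(red(q)):
        w=onplane(k,*ce,.09)
        if .4<w[0]<.58 and -.2<w[1]<0: print(n,st,ce.round(1),w.round(4))
    if n=='side':
        for y in(-.03,-.06,-.09,-.12):
            for xs in(.50,.56):
                u,v=map(int,np.round(proj(k,(xs,y,.057))));print((np.array(k['xyz'])+ray(k,u,v)*dd[v,u]).round(4),end=' ')
E
python3 k.py
```

```text
t 37.37 tcp [ 0.5095 -0.2397  0.199 ] [-0.043  0.999  0.   ]
w [538, 24, 6, 7, 33] [540.1  27.2] [ 0.7632 -0.0365  0.09  ]
w [540, 54, 6, 8, 36] [542.4  57.7] [ 0.7655 -0.0693  0.09  ]
w [214, 88, 22, 18, 299] [224.   97.1] [ 0.4631 -0.1484  0.09  ]
w [431, 228, 19, 18, 254] [439.9 236.6] [ 0.66   -0.2579  0.09  ]
w [422, 245, 23, 19, 211] [433.5 253.8] [ 0.657  -0.2753  0.09  ]
scene [322, 205, 5, 9, 37] [323.9 209. ] [ 0.4617 -0.1414  0.09  ]
side [249, 219, 3, 8, 22] [250.  222.8] [ 0.4644 -0.1566  0.09  ]
[ 0.4989 -0.0336  0.0596] [ 0.5604 -0.0264  0.0569] [ 0.5002 -0.0675  0.0594] [ 0.5604 -0.073   0.0625] [ 0.5012 -0.092   0.0592] [ 0.5605 -0.0928  0.0601] [ 0.4991 -0.124   0.0592] [ 0.5605 -0.1244  0.0599]
```

The lid's face is flat at z ≈ 0.059, so it is shut. The knob is at (0.463,-0.148), about α 1.5, and I'll grip it from above.

send_rows:
  plan:
    - [150, 0.031, -0.014, 0, 0]
    - [150, 0.031, -0.014, 0, 0]
    - [150, 0.0317, -0.0142, 0, 0]
    - [150, 0, 0, 0.03, 0]
    - [150, 0, 0, 0.03, 0]
    - [150, 0, 0, 0.02, 0]
    - [150, 0, 0, 0.015, 0]
    - [150, 0, 0, 0.01, 0]
    - [150, 0, 0, 0, 0]
    - [150, 0, 0, 0, 0]
    - [150, 0, 0, 0, 0]

```text
time_s: 38.43
position: [0.4638, -0.1466, 0.0947]
tcp_rot: [[-0.047, 0.999, 0.001], [0.999, 0.047, -0.0], [-0.0, 0.001, -1.0]]
force: [0.9, 0.6, 0.1]
opening: 0.411
grasp_force: 0.0
```

send_rows:
  plan:
    - [150, -0.001, 0, 0.005, 0]
    - [250, 0, 0, 0, 0]
    - [250, 0, 0, 0, 0]
    - [250, 0, 0, 0, 0]
    - [250, 0, 0, 0, 0]
    - [250, 0, 0, 0, 0]
    - [250, 0, 0, 0, 0]
    - [250, 0, 0, 0, 0]
    - [250, 0, 0, 0, 0]

```text
time_s: 39.18
position: [0.4636, -0.1482, 0.0892]
tcp_rot: [[-0.046, 0.999, 0.0], [0.999, 0.046, -0.0], [-0.0, 0.0, -1.0]]
force: [-0.3, -0.7, 2.0]
opening: 0.149
grasp_force: 30.0
```

send_rows:
  plan:
    - [250, 0.001, 0.0088, 0, 0]
    - [250, 0.0025, 0.0088, 0, 0]
    - [250, 0.0034, 0.0083, 0, 0]
    - [250, 0.0043, 0.0079, 0, 0]
    - [250, 0.0053, 0.0072, 0, 0]
    - [250, 0.0062, 0.0066, 0, 0]
    - [250, 0.007, 0.0057, 0, 0]
    - [250, 0.0076, 0.0048, 0, 0]
    - [250, 0, 0, 0, 0]
    - [250, 0, 0, 0, 0]

```text
time_s: 40.02
position: [0.5198, -0.1079, 0.0894]
tcp_rot: [[-0.048, 0.999, -0.001], [0.999, 0.048, -0.001], [-0.001, -0.001, -1.0]]
force: [-1.8, -1.9, 5.2]
opening: 0.15
grasp_force: 30.0
```

send_rows:
  plan:
    - [250, 0.008, 0.0038, 0, 0]
    - [250, 0.0087, 0.0028, 0, 0]
    - [250, 0.0088, 0.0016, 0, 0]
    - [250, 0.0045, 0.0003, 0, 0]
    - [250, 0, 0, 0, 0]
    - [250, 0, 0, 0, 0]

```text
time_s: 40.52
position: [0.5263, -0.0774, 0.0894]
tcp_rot: [[-0.047, 0.999, -0.002], [0.999, 0.047, 0.0], [0.0, -0.002, -1.0]]
force: [-2.8, -1.6, 6.6]
opening: 0.152
grasp_force: 30.0
```

The arc fit puts the pivot at (0.4546,-0.0768), which leaves α ≈ 0.055, or 4 mm to go.

send_rows:
  plan:
    - [250, 0.002, 0, 0, 0]
    - [250, 0.002, 0, 0, 0]
    - [250, 0, 0, 0, 0]
    - [250, 0, 0, 0, 0]
    - [250, 0, 0, 0, 0]

```text
time_s: 40.93
position: [0.5263, -0.0741, 0.0894]
tcp_rot: [[-0.047, 0.999, -0.001], [0.999, 0.047, -0.001], [-0.001, -0.001, -1.0]]
force: [-3.1, -2.9, 6.0]
opening: 0.149
grasp_force: 30.0
```

send_rows:
  plan:
    - [190, 0, 0, 0, 0]
    - [190, 0, 0, 0, 0]
    - [190, 0, 0, 0, 0]
    - [190, 0, 0, 0, 0]
    - [190, 0, 0, -0.01, 0]
    - [190, 0, 0, -0.03, 0]
    - [190, 0, 0, -0.04, 0]
    - [190, -0.03, 0, -0.04, 0]
    - [190, -0.035, 0, 0, 0]
    - [190, -0.035, 0, 0, 0]
    - [190, -0.035, 0, 0, 0]
    - [190, -0.03, 0, 0, 0]
    - [190, 0, 0, 0, 0]
    - [190, 0, 0, 0, 0]
    - [190, 0, 0, 0, 0]

```text
time_s: 42.18
position: [0.5335, -0.233, 0.2025]
tcp_rot: [[-0.045, 0.999, -0.001], [0.999, 0.045, 0.001], [0.001, -0.001, -1.0]]
force: [0.2, -0.3, -0.0]
opening: 0.256
grasp_force: 0.0
```

```bash
python3 k.py; python3 - <<'E'
from h import *
z=np.load('w9.npz');c={k:z[k] for k in('fx','fy','cx','cy','xyz','rotation')}
print('\npred knob a=0',wproj(c,(.5263,-.0737,.09)))
# balls on board/bench? bright grey blobs on the board in scene
p,d=capture('scene');k=calibration('scene')
h=cv2.cvtColor(p,cv2.COLOR_BGR2HSV);m=cv2.inRange(h,(12,120,120),(28,255,255))
n,l,st,ce=cv2.connectedComponentsWithStats(m)
for i in range(1,n):
    w=onplane(k,*ce[i],.012)
    if st[i,4]>20 and .42<w[0]<.7 and -.46<w[1]<.3: print('disc',st[i],w.round(3))
E
```

```text
t 42.18 tcp [ 0.5335 -0.233   0.2025] [-0.045  0.999  0.001]
w [270, 10, 17, 24, 336] [277.7  21. ] [ 0.5261 -0.0773  0.09  ]
w [523, 24, 7, 8, 36] [525.8  27.9] [ 0.7681 -0.0353  0.09  ]
w [525, 56, 7, 8, 38] [528.   59.2] [ 0.7704 -0.0682  0.09  ]
w [411, 232, 20, 18, 269] [420.8 241. ] [ 0.6662 -0.2567  0.09  ]
w [405, 250, 21, 16, 134] [415.3 256.9] [ 0.6638 -0.2728  0.09  ]
scene [294, 211, 3, 8, 22] [295.1 214.7] [ 0.5232 -0.0678  0.09  ]
side [267, 209, 5, 9, 26] [269.2 212.2] [ 0.5258 -0.0676  0.09  ]
[ 0.4989 -0.0343  0.06  ] [ 0.5604 -0.0339  0.0603] [ 0.5004 -0.0717  0.0613] [ 0.5604 -0.0665  0.0594] [ 0.5012 -0.0916  0.059 ] [ 0.5605 -0.0913  0.0594] [ 0.4994 -0.1306  0.0623] [ 0.5605 -0.124   0.0597] 
pred knob a=0 (np.float64(278.1524415874712), np.float64(16.867868923317502))
disc [311 177   8   6  43] [ 0.609 -0.339  0.012]
disc [332 176   8   7  42] [ 0.546 -0.385  0.012]
disc [332 190   8   6  44] [ 0.509 -0.317  0.012]
```

```bash
python3 -c "
from rig import *
print(hand_in())"
```

```text
the job is handed in; nothing more can be done
None
```

I handed the job in at about 42 s: all four balls are in the blue box, the board is back level, three discs lie flat and apart in the green tray, and the lid is shut with the latch swung home. My last check, made without a picture, put the latch within about 0.05 rad of home.

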